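# Find the key that turns and open its drive compartment

## Task

The keys of the four-bay drive locker have been put back mixed up, so only one still turns: feel each T-key in turn by nudging its bar clockwise, never forcing one that resists. When you find the right one, turn it until its lid springs half open, ease the key back home under your finger instead of letting it snap back, then push that lid back past upright and leave it there. Leave the things lying about where they are.

Things in the scene. Friction and masses are not known exactly. Their poses are not given: they have to be found in the camera images.
- locker: Low steel drive locker fixed on the desk: 220 mm deep (x), 424 mm wide (y), 75 mm high. Origin at the centre of its underside; x points from front (robot's side) to rear, y left, z up. The front 100 mm of its top (x -110 to -10 mm) is a flat ledge, top at 75 mm, with four locks in a row, 104 mm apart. Behind each lock is its own lidded compartment. All bays look alike.
- lid_hinges (a point): Middle of the line along the locker's y about which the lids hinge (locker frame x +110, y 0, z 75 mm). Each lid, straight behind its lock, is an aluminium plate 120 mm long, 98 wide, 4 thick, top at 75 mm, reaching forward to x -10 mm; along its front edge stands a pull lip 14 mm high, 5 mm thick. Its front edge rises and swings to the rear.
- lock_1 (a point): Leftmost lock (+y): key axis at mid height of the key's T-bar, 110 mm above the desk (locker frame x -70, y 156 mm). Each lock holds an upright steel T-key: round shank 11 mm thick (collar 18), on top a level bar 76 mm long, 12 thick, 14 high (28 to 42 mm above the ledge). At rest the bar lies along the locker's y. Keys turn clockwise seen from above: the left end goes away from the robot.
- lock_2 (a point): Second lock from the left, same point of its key (locker frame x -70, y 52 mm). Three of the four keys are in the wrong lock: such a key only gives elastically, about 3 to 4 N per mm pushed 28 mm from its axis, and springs straight back when let go. The right key may be in any of the four locks.
- lock_3 (a point): Third lock from the left, same point of its key (locker frame x -70, y -52 mm). The right key turns freely against a return spring: 3 N at the start, 5 N at the end, pushed 28 mm from its axis. At about 0.8 rad its bolt lets go of the lid straight behind it; its stop is at 1.3 rad. Let go, it snaps home by itself.
- lock_4 (a point): Rightmost lock (-y), same point of its key (locker frame x -70, y -156 mm).
- key (a joint): Angle of the one key that turns, whichever lock it is in: 0 at rest, grows clockwise seen from above, 1.3 rad at its stop. The stuck keys have no reading.
- lid (a joint): Angle of the lid behind the right key: 0 shut, 2.0 rad at its stop, leaning back. With its bolt drawn a spring lifts it by itself to about 1.0 rad (front edge about 100 mm above the ledge) within about a second; from there a stiff hinge holds it wherever it is left, and about 1 N at its front edge swings it. The other three lids stay locked.
- ssd_1: Grey solid state drive, 100 x 70 x 7 mm, lying flat in front of the locker's right half. Origin at the centre of its underside. Bystander.
- ssd_2: Grey solid state drive, 100 x 70 x 7 mm, lying flat on the left. Origin at the centre of its underside. Bystander.
- caddy: Red plastic drive caddy, an open tray 156 x 102 x 26 mm, lying by the locker's left end. Origin at the centre of its underside. Bystander.
- heatsink: Finned aluminium heat sink, 80 x 60 x 32 mm, by the locker's right end. Origin at the centre of its underside. Bystander.
- screwdriver: Black precision screwdriver, 156 mm long, 13 mm thick, lying across in front of the locker, along its own x. Origin on its underside at the handle's front half. Bystander.
- hard_drive: Bare hard drive, 147 x 102 x 26 mm, on the right. Origin at the centre of its underside. Bystander.
- screw_tray: Small white open tray, 90 x 70 x 20 mm, on the left. Origin at the centre of its underside. Bystander.

How it is judged (in metres and radians):
On the way, in this order (a step that is already met when the one before it is completed fails the run):
1. the right key is turned until its lid has sprung up (value of joint lid above 0.1 rad).
2. the key is back home (value of joint key below 0.12 rad), for 0.1 s.
At the end, for the whole second after the job is handed in: The lid behind the right key stands open past upright (more than 1.58 rad), at rest; the key is home (within 0.12 rad of where it began); no bystander has moved by more than 20 mm (value of joint lid above 1.58 rad and value of joint key below 0.12 rad and velocity of joint lid below 0.1 rad/s and distance of each of ssd_1, ssd_2, caddy, heatsink, screwdriver, hard_drive, screw_tray from where it was at the start of the episode below 0.02 m); the robot touches nothing.
It fails at once if the turned key is let go and snaps back (faster than 8.5 rad/s) (velocity of joint key below -8.5 rad/s).
It fails at once if a key or anything else is forced: pushed with more than 30 N (contact force between the fingers and anything else above 30 N).
It fails at once if a bystander is knocked more than 30 mm (distance of any of ssd_1, ssd_2, caddy, heatsink, screwdriver, hard_drive, screw_tray from where it was at the start of the episode above 0.03 m).
It also fails if it takes over 54 s, if anything falls off the work surface, if the arm or the gripper's body presses on something with over 40 N, if the wrist force passes 120 N, or if a joint passes its speed limit or range.

## Robot

A 7-joint arm with a two-finger parallel gripper is mounted at the origin on the work surface. World frame = base frame: x ahead of the robot, y to its left, z up, the work surface at z = 0. Lengths are in mm, angles in rad, forces in N, time in s.
With the tool pointing down it reaches from about 400 to 850 mm from the base axis. Payload 4.5 kg.
Tool frame: the origin (TCP) lies on the centre line of the jaws, within the pads' length; the fingertips stand tip_extent ahead of it and the grasp point (between the pads) lies 6 mm ahead of it (tip_extent is the distance from the TCP to the fingertips, in mm); z points along the fingers, y is the line along which they close (so a half turn about z gives the same grasp; the last joint's range is limited). The gripper opens to 88 mm and grips with 3 to 60 N. Pads are 18 mm wide; open, the fingers measure 123 mm over their backs; the gripper's body (75 mm by 187 mm) begins 45 mm behind the grasp point.
Start: joints at [-1.259, 0.689, -0.195, 1.565, 0.157, 0.902, -0.215], TCP at [171.38, 601.066, 263.743] pointing down, gripper open.
Joint ranges: [-3.01, 3.01], [-0.46, 2.08], [-1.47, 1.51], [0.13, 2.56], [-1, 4.14], [0.04, 2.09], [-2.66, 2.66]. Speed limits (rad/s): [2.57, 2.57, 3.14, 3.14, 3.14, 3.14, 3.14].

## Interface

Orientations are given as a 3x3 rotation matrix whose columns are the frame's x, y, z axes.
In Python, from station import * gives the robot as it stands.
- The arm moves only by the shell command python3 -m creep 'ROWS' [FORCE]. ROWS is text: rows parted by semicolons, each of 7 numbers parted by spaces: the opening, from 0 (shut) to 1 (fully open), then the shift along the tool's x, y, z in mm, then the turn, a rotation vector about the tool's x, y, z in units of 8 degrees (1.0 is 8 degrees). A call has exactly 8 rows; each row shifts and turns the commanded pose from where the row before left it, along the tool's axes as they then stand; what a row does not reach is not made up. A row lasts 1/10 s, in which the tool goes at most 50 mm and 8.59 degrees, less where a joint would pass 70% of its speed; a pose out of reach is approached as far as the arm can. A call with a gripper value outside its range is refused whole. The fingers move at their own pace and stop on an object; FORCE is the grip in N (left out, the last holds). Time passes only in rows, so rows that do not move let the fingers close, or fill a call up. It gives the time, the measured TCP pose, the force, the opening and the grip force at its end, in the units of the state.
- state(): the state, without advancing time (a new reading comes with each control period).
- capture(name): name is "side" or "top"; returns a dict with "frame" (420x560x3 uint8, blue, green, red), "depth" (420x560 float32, mm along the optical axis (not along the pixel's ray), 0 where there is no reading), "K" (3x3 intrinsics, pixels), "k1" (the pictures are not rectified: a ray, as slopes to the right and down, at radius r is drawn at 1 + k1 r^2 times it, then the intrinsics apply), "pose" (4x4, takes a point from camera to world coordinates). Camera axes: x right, y up, looking along -z (the intrinsics and any distortion apply to the point x, -y, -z); pixel columns grow to the right and rows downward; lengths in mm; the calibration is good to about 2 mm. A picture is of the moment at which its call begins.
- close_job(): hands the job in; it is judged then, once.
The state is a dict: "time_s": time; "joints": joint angles; "joint_velocities": joint speeds; "tau": joint torques, N m; "tcp_pos": TCP position; "eef_rot": TCP orientation; "wrist_force": force on the tool from outside, world axes, zero at the start; "wrist_torque": the same for the moment, N m; "opening": finger opening in mm; "grip_force": force on a finger pad.
Only numpy, scipy, OpenCV 4.12 (cv2) and the standard library are available. Lean on these libraries where they do the work, as an engineer would, in place of code of your own. Each camera call takes 0.05 s, during which the arm holds its last target. There are 200 camera calls.

## Working session

There is one attempt and no reset: what is moved stays moved. The work goes in short steps, Python scripts to look and compute and a shell command to move; the robot and the scene stay as the last step left them, time stands still between calls to the robot, and variables do not carry over. Pictures are saved under pics/ and viewed, at most 10 in all, crops included, and the job is handed in when it is done.

```bash
ls; mkdir -p pics; python3 - <<'E'
from station import *
import cv2,numpy as np
s=state()
print({k:np.round(v,3).tolist() for k,v in s.items()})
print([k for k in globals() if 'tip' in k.lower()])
try: print(tip_extent)
except Exception as e: print(e)
for n in("top","side"):
    c=capture(n); cv2.imwrite(f"pics/{n}0.png",c["frame"]); np.savez(f"{n}0.npz",**c)
    print(n,c["K"],c["k1"],c["pose"])
E
```

```text
pics
{'time_s': 0.0, 'joints': [-1.259, 0.69, -0.195, 1.566, 0.157, 0.903, -0.215], 'joint_velocities': [-0.001, 0.0, -0.0, 0.0, -0.0, 0.001, 0.001], 'tau': [0.0, -52.756, -1.267, -15.343, -0.053, 0.006, 0.0], 'tcp_pos': [171.3, 600.47, 262.937], 'eef_rot': [[-0.962, 0.274, -0.0], [0.274, 0.962, -0.002], [-0.0, -0.002, -1.0]], 'wrist_force': [-1.105, 0.03, 0.192], 'wrist_torque': [0.028, -0.022, -0.001], 'grip_force': 0.0, 'opening': 87.988}
['tip_extent']
25.0
top [[497.24219275   0.         278.15468355]
 [  0.         497.24219275 209.91431103]
 [  0.           0.           1.        ]] -0.011330021138440872 [[-3.65251094e-03  9.87235649e-01 -1.59224474e-01  2.83042184e+02]
 [-9.99981243e-01 -2.82303042e-03  5.43538403e-03  1.93206030e+01]
 [ 4.91650935e-03  1.59241340e-01  9.87227443e-01  1.40503059e+03]
 [ 0.00000000e+00  0.00000000e+00  0.00000000e+00  1.00000000e+00]]
side [[414.86121443   0.         281.69019731]
 [  0.         414.86121443 204.30210052]
 [  0.           0.           1.        ]] -0.0691456581470446 [[ 9.58994156e-01  1.90002756e-01 -2.10307301e-01  2.28732125e+02]
 [-2.83381037e-01  6.29594498e-01 -7.23398891e-01 -8.35752595e+02]
 [-5.03946329e-03  7.53332410e-01  6.57620623e-01  8.61787177e+02]
 [ 0.00000000e+00  0.00000000e+00  0.00000000e+00  1.00000000e+00]]
```

View pics/top0.png

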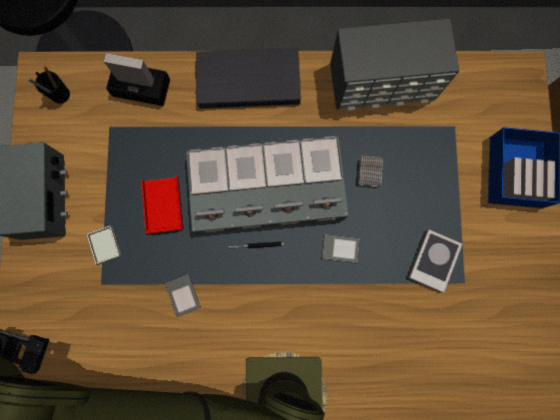

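View pics/side0.png

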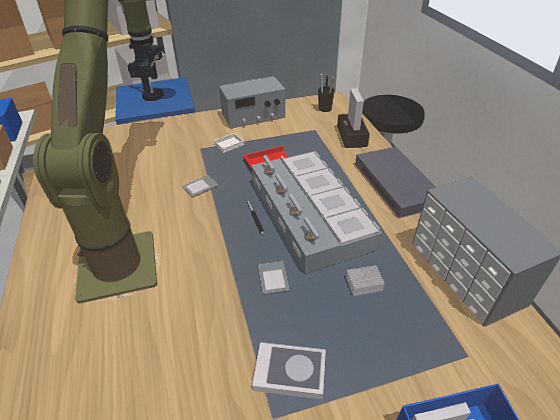

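The top view shows the locker with four T-keys at about (209,213), (250,210), (288,207) and (327,203), lids behind them. The side view agrees. Now I locate the keys from depth.

```bash
cat >h.py <<'E'
import numpy as np,cv2
def world(c):
    K=c["K"];h,w=c["depth"].shape
    u,v=np.meshgrid(np.arange(w),np.arange(h))
    p=np.stack([u,v],-1).reshape(-1,1,2).astype(float)
    r=cv2.undistortPoints(p,K,np.array([float(c["k1"]),0,0,0])).reshape(h,w,2)
    d=c["depth"]; X=np.stack([r[...,0]*d,-r[...,1]*d,-d,np.ones_like(d)],-1)
    return (X@c["pose"].T)[...,:3]
E
python3 - <<'E'
from h import *
for n,(x0,x1,y0,y1) in(("top",(185,350,190,235)),("side",(235,350,150,260))):
    c=dict(np.load(f"{n}0.npz"));P=world(c)
    m=np.zeros(P.shape[:2],bool);m[y0:y1,x0:x1]=1
    m&=(P[...,2]>103)&(P[...,2]<130)&(c["depth"]>0)&(P[...,0]>480)&(P[...,0]<700)
    k,l,st,ce=cv2.connectedComponentsWithStats(m.astype(np.uint8))
    C=[]
    for i in range(1,k):
        if st[i,4]<15: continue
        q=P[l==i]; (cx,cy),wh,a=cv2.minAreaRect(q[:,:2].astype(np.float32)); C.append((cx,cy))
        print(n,st[i,4],np.round([cx,cy,*wh,a],1),np.round(q.mean(0),1),q[:,2].max().round(1))
# locker top/edges
c=dict(np.load("top0.npz"));P=world(c)
m=np.zeros(P.shape[:2],np.uint8);m[125:245,180:355]=1
m&=((P[...,2]>60)&(P[...,2]<85)).astype(np.uint8)
q=P[m>0]
(cx,cy),wh,a=cv2.minAreaRect(q[:,:2].astype(np.float32));print("locker",cx,cy,wh,a,np.median(q[:,2]))
E
```

```text
top 139 [ 516.2 -117.3   15.5   74.2    3.7] [ 516.5 -118.   114.9] 120.8
top 140 [505.9 -14.3  15.6  74.7   5.7] [506.5 -14.8 114.8] 121.1
top 142 [496.2  88.8  14.1  74.1   4.4] [496.2  88.9 114.5] 122.1
top 133 [487.1 191.2  12.8  74.2   5.6] [486.8 190.  115.2] 122.6
side 56 [484.6 191.9  10.4  73.5   2.5] [484.7 182.5 113.8] 118.9
side 87 [493.1  86.7  13.2  74.7   4.5] [493.   84.2 113.5] 119.1
side 107 [502.9 -15.5  12.9  76.8   5.6] [503.2 -18.8 113.6] 119.3
side 124 [ 514.1 -118.7   13.8   74.5    4.2] [ 513.8 -122.6  113.7] 119.8
locker 575.847412109375 43.93145751953125 (229.07228088378906, 425.31103515625) 5.461751461029053 74.2969502849553
```

```bash
python3 -m creep '0 0 0 0 0 0 -0.89; 0 0 0 0 0 0 -0.89; 0 0 0 0 0 0 -0.88; 0 -24 -38 0 0 0 0; 0 -24 -38 0 0 0 0; 0 -24 -38 0 0 0 0; 0 -24 -38 0 0 0 0; 0 -24 -38 0 0 0 0' 20
python3 -m creep '0 -24 -38 0 0 0 0; 0 -24 -38 0 0 0 0; 0 -24 -38 0 0 0 0; 0 -24 -38 0 0 0 0; 0 -24 -38 0 0 0 0; 0 -8 -16 0 0 0 0; 0 0 0 0 0 0 0; 0 0 0 0 0 0 0'
cat >w.py <<'E'
from station import *
import numpy as np
s=state();R=np.array(s["eef_rot"]);p=np.array(s["tcp_pos"])
a=np.radians(5.35);L=np.array([[np.cos(a),-np.sin(a)],[np.sin(a),np.cos(a)]])
l=L.T@(p[:2]-[569.8,43.1]);f=L.T@np.array(s["wrist_force"])[:2]
print("t",round(s["time_s"],2),"locker xy",l.round(1),"z",round(p[2],1),"F",f.round(1),np.round(s["wrist_force"][2],1),"yaw",np.degrees(np.arctan2(R[1,1],R[0,1])).round(1),"tilt",R[:2,2].round(3),"op",round(s["opening"],1))
E
python3 w.py
```

```text
time_s: 0.9
tcp_pos: [309.5, 421.3, 263.5]
eef_rot: [[-0.996, -0.094, -0.0], [-0.094, 0.996, -0.001], [0.0, -0.001, -1.0]]
wrist_force: [0.9, -0.3, -0.6]
opening: 26.3
grip_force: 0.0
time_s: 1.7
tcp_pos: [454.8, 230.6, 263.6]
eef_rot: [[-0.996, -0.094, -0.001], [-0.094, 0.996, 0.001], [0.001, 0.001, -1.0]]
wrist_force: [-0.9, 1.1, 0.5]
opening: 0.2
grip_force: 0.0
t 1.7 locker xy [-97.1 197.5] z 263.6 F [-0.8  1.2] 0.5 yaw 95.4 tilt [-0.001  0.001] op 0.2
```

```bash
python3 -m creep '0 0 0 40 0 0 0; 0 0 0 40 0 0 0; 0 0 0 30 0 0 0; 0 0 0 20 0 0 0; 0 0 0 10 0 0 0; 0 0 0 0 0 0 0; 0 0 0 0 0 0 0; 0 0 0 0 0 0 0' >/dev/null
python3 w.py; python3 - <<'E'
from station import *
import cv2,numpy as np
a=capture("side")["frame"][110:290,190:390]
cv2.imwrite("pics/s1.png",cv2.resize(a,None,fx=3,fy=3,interpolation=2))
E
```

```text
t 2.5 locker xy [-96.  197.5] z 124.8 F [-0.2  0.1] -0.0 yaw 95.4 tilt [0.002 0.001] op 0.3
```

View pics/s1.png

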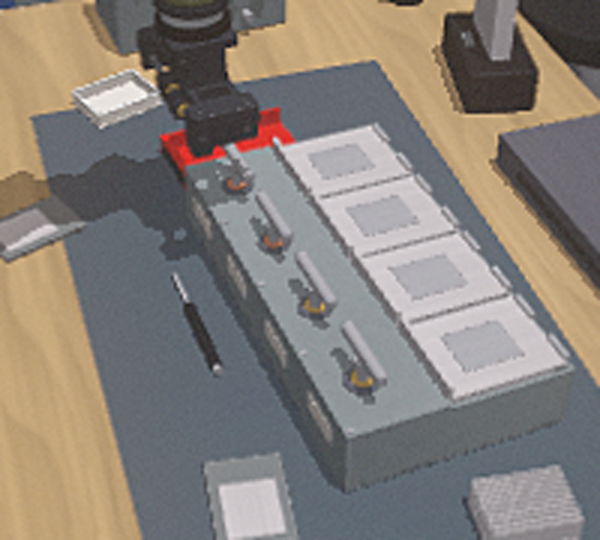

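The closed gripper stands in front of the left end of key 1 (crop pixel about (225,150)). All bars are at rest, so I start the nudge.

```bash
python3 -m creep '0 -4 0 2 0 0 0; 0 -3 0 0 0 0 0; 0 -1 0 0 0 0 0; 0 -1 0 0 0 0 0; 0 0 0 0 0 0 0; 0 0 0 0 0 0 0; 0 0 0 0 0 0 0; 0 0 0 0 0 0 0' >/dev/null; python3 w.py
python3 -m creep '0 -1 0 0 0 0 0; 0 -0.5 0 0 0 0 0; 0 -0.5 0 0 0 0 0; 0 0 0 0 0 0 0; 0 0 0 0 0 0 0; 0 0 0 0 0 0 0; 0 0 0 0 0 0 0; 0 0 0 0 0 0 0' >/dev/null; python3 w.py
```

```text
t 3.35 locker xy [-87.7 196.8] z 121.7 F [ 0.2 -0.7] -0.1 yaw 95.4 tilt [-0.  0.] op 0.5
t 4.15 locker xy [-85.7 196.8] z 121.7 F [0.2 0.4] 1.2 yaw 95.4 tilt [-0.  0.] op 0.4
```

```bash
for i in 1; do python3 -m creep '0 -1 0 0 0 0 0; 0 -0.5 0 0 0 0 0; 0 0 0 0 0 0 0; 0 0 0 0 0 0 0; 0 0 0 0 0 0 0; 0 0 0 0 0 0 0; 0 0 0 0 0 0 0; 0 0 0 0 0 0 0' >/dev/null; python3 w.py; done
python3 -m creep '0 -1 0 0 0 0 0; 0 -0.5 0 0 0 0 0; 0 0 0 0 0 0 0; 0 0 0 0 0 0 0; 0 0 0 0 0 0 0; 0 0 0 0 0 0 0; 0 0 0 0 0 0 0; 0 0 0 0 0 0 0' >/dev/null; python3 w.py
```

```text
t 4.95 locker xy [-84.7 196.9] z 121.6 F [-4.9  1.7] 2.4 yaw 95.4 tilt [-0.001 -0.   ] op 0.5
t 5.75 locker xy [-84.2 197.1] z 121.6 F [-6.7  2.4] 4.8 yaw 95.4 tilt [-0.003 -0.001] op 0.1
```

```bash
python3 -m creep '0 -1 0 0 0 0 0; 0 -1 0 0 0 0 0; 0 0 0 0 0 0 0; 0 0 0 0 0 0 0; 0 0 0 0 0 0 0; 0 0 0 0 0 0 0; 0 0 0 0 0 0 0; 0 0 0 0 0 0 0' >/dev/null; python3 w.py
```

```text
t 6.55 locker xy [-83.5 197.1] z 121.6 F [-10.6   2.5] 6.9 yaw 95.4 tilt [-0.005 -0.001] op 0.5
```

Key 1 resists (force grows steadily with travel), so it is stuck. On to key 2.

```bash
python3 -m creep '0 8 0 0 0 0 0; 0 9 0 0 0 0 0; 0 0 -35 0 0 0 0; 0 0 -35 0 0 0 0; 0 0 -34 0 0 0 0; 0 -5 0 0 0 0 0; 0 -3 0 0 0 0 0; 0 0 0 0 0 0 0' >/dev/null; python3 w.py
python3 -m creep '0 -1 0 0 0 0 0; 0 -1 0 0 0 0 0; 0 -1 0 0 0 0 0; 0 -1 0 0 0 0 0; 0 -0.5 0 0 0 0 0; 0 0 0 0 0 0 0; 0 0 0 0 0 0 0; 0 0 0 0 0 0 0' >/dev/null; python3 w.py
python3 -m creep '0 -1 0 0 0 0 0; 0 -0.5 0 0 0 0 0; 0 0 0 0 0 0 0; 0 0 0 0 0 0 0; 0 0 0 0 0 0 0; 0 0 0 0 0 0 0; 0 0 0 0 0 0 0; 0 0 0 0 0 0 0' >/dev/null; python3 w.py
```

```text
t 7.35 locker xy [-88.2  94.1] z 121.9 F [-0.4  0.7] 0.7 yaw 95.4 tilt [0.002 0.002] op 0.4
t 8.15 locker xy [-85.3  92.8] z 121.7 F [-0.7  1.5] 0.2 yaw 95.4 tilt [-0.  0.] op 0.4
t 8.95 locker xy [-84.4  93. ] z 121.6 F [-4.2  2.2] 0.7 yaw 95.4 tilt [-0.001 -0.   ] op 0.2
```

```bash
python3 -m creep '0 -1 0 0 0 0 0; 0 -1 0 0 0 0 0; 0 -1 0 0 0 0 0; 0 0 0 0 0 0 0; 0 0 0 0 0 0 0; 0 0 0 0 0 0 0; 0 0 0 0 0 0 0; 0 0 0 0 0 0 0' >/dev/null; python3 w.py
```

```text
t 9.75 locker xy [-83.3  93.1] z 121.6 F [-7.9  3.4] 5.4 yaw 95.4 tilt [-0.005 -0.001] op 0.2
```

```bash
python3 -m creep '0 -1 0 0 0 0 0; 0 -1 0 0 0 0 0; 0 0 0 0 0 0 0; 0 0 0 0 0 0 0; 0 0 0 0 0 0 0; 0 0 0 0 0 0 0; 0 0 0 0 0 0 0; 0 0 0 0 0 0 0' >/dev/null; python3 w.py
```

```text
t 10.55 locker xy [-82.6  93.2] z 121.5 F [-11.3   4.2] 8.1 yaw 95.5 tilt [-0.007 -0.002] op 0.6
```

Key 2 is stuck too. Key 3 next.

```bash
python3 -m creep '0 10 0 0 0 0 0; 0 10 0 0 0 0 0; 0 0 -35 0 0 0 0; 0 0 -35 0 0 0 0; 0 0 -34 0 0 0 0; 0 -5 0 0 0 0 0; 0 -3 0 0 0 0 0; 0 -1 0 0 0 0 0' >/dev/null; python3 w.py
python3 -m creep '0 -1 0 0 0 0 0; 0 -1 0 0 0 0 0; 0 -1 0 0 0 0 0; 0 -1 0 0 0 0 0; 0 -1 0 0 0 0 0; 0 -1 0 0 0 0 0; 0 0 0 0 0 0 0; 0 0 0 0 0 0 0' >/dev/null; python3 w.py
python3 -m creep '0 -1 0 0 0 0 0; 0 -1 0 0 0 0 0; 0 0 0 0 0 0 0; 0 0 0 0 0 0 0; 0 0 0 0 0 0 0; 0 0 0 0 0 0 0; 0 0 0 0 0 0 0; 0 0 0 0 0 0 0' >/dev/null; python3 w.py
```

```text
t 11.35 locker xy [-88.3 -10.1] z 121.9 F [0.6 0.8] 0.7 yaw 95.4 tilt [0.002 0.001] op 0.5
t 12.15 locker xy [-85. -11.] z 121.5 F [-4.4  2.2] 3.1 yaw 95.4 tilt [-0.003 -0.   ] op 0.6
t 12.95 locker xy [-83.5 -10.8] z 121.5 F [-5.8  2. ] 4.2 yaw 95.4 tilt [-0.004 -0.   ] op 0.3
```

```bash
python3 -m creep '0 -1 0 0 0 0 0; 0 -1 0 0 0 0 0; 0 0 0 0 0 0 0; 0 0 0 0 0 0 0; 0 0 0 0 0 0 0; 0 0 0 0 0 0 0; 0 0 0 0 0 0 0; 0 0 0 0 0 0 0' >/dev/null; python3 w.py
```

```text
t 13.75 locker xy [-81.6 -10.5] z 121.5 F [-5.8  3.2] 3.0 yaw 95.4 tilt [-0.004  0.   ] op 0.3
```

Key 3 gives at a steady ~6 N over several mm, so it is the free one. I turn it.

```bash
python3 -m creep '0 -2 -0.3 0 0 0 0; 0 -2 -0.3 0 0 0 0; 0 -2 -0.3 0 0 0 0; 0 -2 -0.3 0 0 0 0; 0 -2 -0.3 0 0 0 0; 0 -2 -0.3 0 0 0 0; 0 -2 -0.3 0 0 0 0; 0 -2 -0.3 0 0 0 0' >/dev/null; python3 w.py
python3 -m creep '0 -1 -0.3 0 0 0 0; 0 -1 -0.3 0 0 0 0; 0 -1 0 0 0 0 0; 0 0 0 0 0 0 0; 0 0 0 0 0 0 0; 0 0 0 0 0 0 0; 0 0 0 0 0 0 0; 0 0 0 0 0 0 0' >/dev/null; python3 w.py
cat >s.py <<'E'
import sys,cv2
from station import *
c=capture("side")
cv2.imwrite(f"pics/{sys.argv[1]}.png",cv2.resize(c["frame"][110:290,190:390],None,fx=3,fy=3,interpolation=2))
E
python3 s.py s2
```

```text
t 14.55 locker xy [-66.4 -13.2] z 121.3 F [-7.5  2. ] 4.0 yaw 95.4 tilt [-0.006 -0.001] op 0.4
t 15.35 locker xy [-62.5 -14.4] z 121.2 F [-4.2  1.7] 0.8 yaw 95.4 tilt [-0.004 -0.001] op 0.8
```

View pics/s2.png

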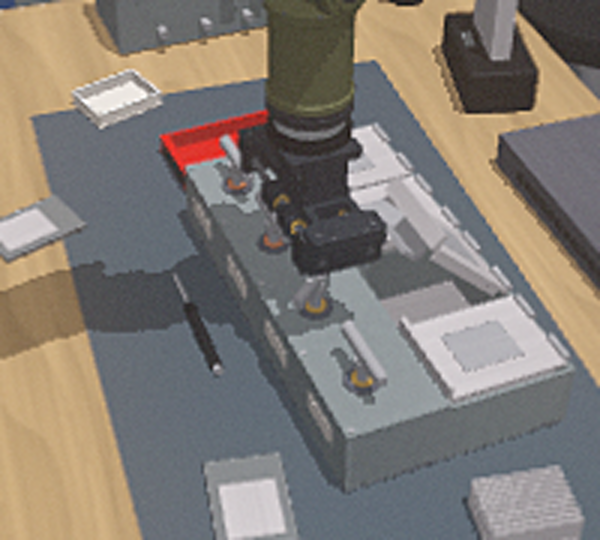

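The lid behind key 3 has sprung up (crop around (450,240)) and the key bar stands turned at about (310,295). I now ease it home slowly.

```bash
for k in 1; do python3 -m creep '0 1.5 0.2 0 0 0 0; 0 2 0.2 0 0 0 0; 0 2 0.2 0 0 0 0; 0 2 0.2 0 0 0 0; 0 2 0.2 0 0 0 0; 0 2 0.2 0 0 0 0; 0 2 0.2 0 0 0 0; 0 2 0.2 0 0 0 0' >/dev/null; python3 w.py; done
python3 -m creep '0 1.5 0.2 0 0 0 0; 0 1.5 0.2 0 0 0 0; 0 1.5 0.2 0 0 0 0; 0 1.5 0.2 0 0 0 0; 0 1 0.2 0 0 0 0; 0 1 0.2 0 0 0 0; 0 1 0 0 0 0 0; 0 1 0 0 0 0 0' >/dev/null; python3 w.py
python3 -m creep '0 1 0 0 0 0 0; 0 1 0 0 0 0 0; 0 1 0 0 0 0 0; 0 1 0 0 0 0 0; 0 3 0 0 0 0 0; 0 4 0 0 0 0 0; 0 0 0 0 0 0 0; 0 0 0 0 0 0 0' >/dev/null; python3 w.py; python3 s.py s3
```

```text
t 16.2 locker xy [-75.4 -11.3] z 122.0 F [-2.3  4.7] 0.5 yaw 95.5 tilt [0.002 0.002] op 0.1
t 17.0 locker xy [-85.2 -12.1] z 121.9 F [-0.1  1.1] -0.5 yaw 95.3 tilt [ 0.002 -0.   ] op 0.5
t 17.8 locker xy [-97.1 -11.4] z 121.7 F [-0.3  0.4] 0.6 yaw 95.4 tilt [-0. -0.] op 0.3
```

View pics/s3.png

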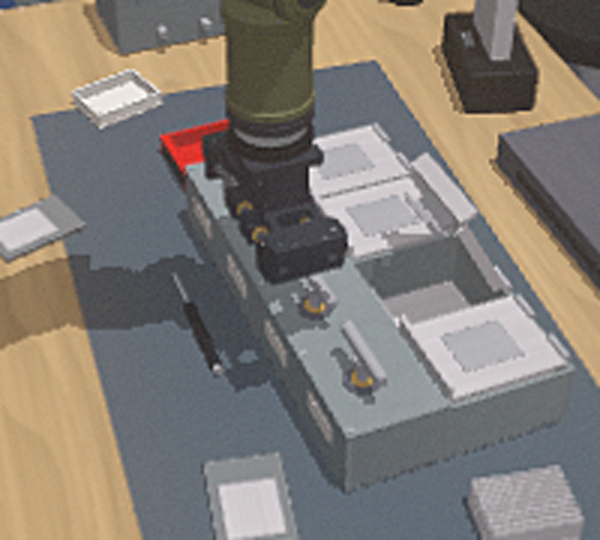

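Key 3 is back at rest (bar near (330,295)). The lid stands half open near (450,200). I rise, centre on the lid and push it.

```bash
python3 -m creep '0 0 0 -27 0 0 0; 0 0 0 -27 0 0 0; 0 0 -20 0 0 0 0; 0 0 -20 0 0 0 0; 0 -35 0 0 0 0 0; 0 -35 0 0 0 0 0; 0 -30 0 0 0 0 0; 0 -15 0 0 0 0 0' >/dev/null; python3 w.py
python3 -m creep '0 -6 0 0 0 0 0; 0 -5 0 0 0 0 0; 0 -5 0 0 0 0 0; 0 -5 0 0 0 0 0; 0 -5 0 0 0 0 0; 0 -5 0 0 0 0 0; 0 -5 0 0 0 0 0; 0 -4 0 0 0 0 0' >/dev/null; python3 w.py
```

```text
t 18.65 locker xy [ 20.6 -51.4] z 175.8 F [-3.7 -0.5] 2.8 yaw 95.3 tilt [0.002 0.001] op 0.3
t 19.45 locker xy [ 58.5 -51.4] z 175.7 F [-1.   0.2] 1.1 yaw 95.4 tilt [0. 0.] op 0.5
```

```bash
python3 -m creep '0 -5 0 0 0 0 0; 0 -5 0 0 0 0 0; 0 -5 0 0 0 0 0; 0 -5 0 0 0 0 0; 0 -5 0 0 0 0 0; 0 -5 0 0 0 0 0; 0 -5 0 0 0 0 0; 0 -4 0 0 0 0 0' >/dev/null; python3 w.py
python3 -m creep '0 -4 0 0 0 0 0; 0 -4 0 0 0 0 0; 0 -4 0 0 0 0 0; 0 -4 0 0 0 0 0; 0 -2 0 0 0 0 0; 0 0 0 0 0 0 0; 0 0 0 0 0 0 0; 0 0 0 0 0 0 0' >/dev/null; python3 w.py;python3 s.py s4
```

```text
t 20.25 locker xy [ 97.5 -51.4] z 175.7 F [-1.2 -0.3] 0.3 yaw 95.4 tilt [0. 0.] op 0.6
t 21.05 locker xy [115.2 -51.4] z 175.9 F [-0.3 -0.8] -0.2 yaw 95.4 tilt [0.001 0.   ] op 0.6
```

View pics/s4.png

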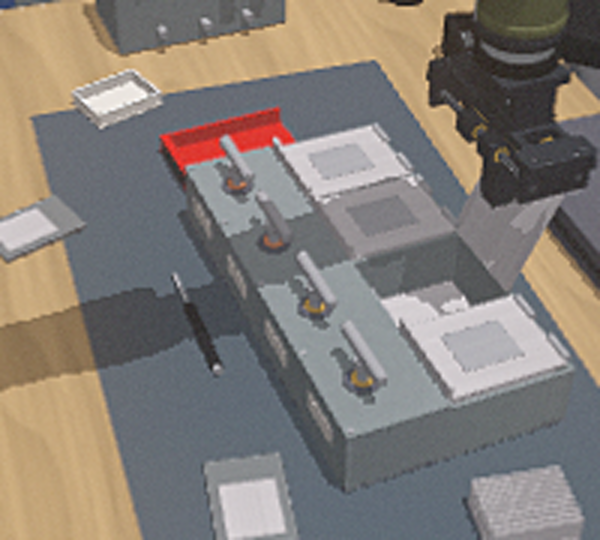

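The lid (about (515,235)) now leans back behind the finger and key 3 is home, with nothing else disturbed. I retreat and measure the angle.

```bash
python3 -m creep '0 10 0 0 0 0 0; 0 35 0 0 0 0 0; 0 40 0 0 0 0 0; 0 40 0 -10 0 0 0; 0 40 0 -40 0 0 0; 0 20 0 -40 0 0 0; 0 0 0 0 0 0 0; 0 0 0 0 0 0 0' >/dev/null; python3 w.py
python3 - <<'E'
from station import *
from h import *
a=np.radians(5.35);L=np.array([[np.cos(a),-np.sin(a)],[np.sin(a),np.cos(a)]])
c=capture("side");P=world(c);Q=(P[...,:2]-[569.8,43.1])@L
m=(abs(Q[...,1]+52)<35)&(Q[...,0]>80)&(Q[...,0]<190)&(P[...,2]>95)&(P[...,2]<185)&(c["depth"]>0)
x,z=Q[m][:,0],P[m][:,2];k=np.polyfit(z,x,1);print(m.sum(),k,"lid",np.pi/2+np.arctan(k[0]))
cv2.imwrite("pics/s5.png",c["frame"])
t=dict(np.load("side0.npz"))["frame"].astype(int)
# change map vs start for bystanders
d=(abs(c["frame"].astype(int)-t).max(-1)>60);print([ (n,int(d[y0:y1,x0:x1].sum())) for n,x0,x1,y0,y1 in(("ssd1",255,292,258,295),("ssd2",180,218,173,198),("tray",212,246,132,153),("sink",343,387,263,295),("hdd",250,328,338,398),("screw",244,266,198,236),("key3",283,310,195,220))])
E
```

```text
t 21.9 locker xy [-64.6 -51.6] z 262.2 F [ 0.8 -0.2] -0.3 yaw 95.3 tilt [ 0.003 -0.   ] op 0.6
586 [ 0.3753139  81.44038876] lid 1.9298421659384897
[('ssd1', 0), ('ssd2', 0), ('tray', 0), ('sink', 0), ('hdd', 0), ('screw', 1), ('key3', 3)]
```

View pics/s5.png

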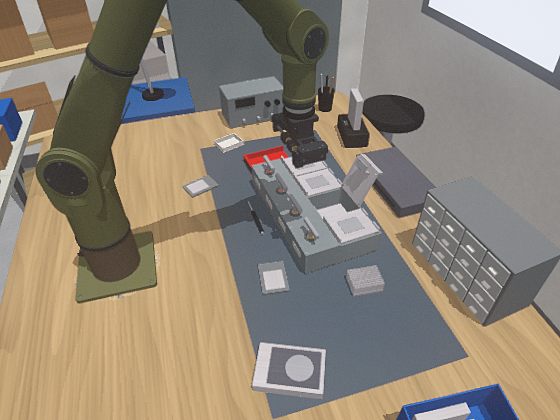

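The lid (around (362,180)) stands past upright at about 1.9 rad. The keys are home, the bystanders haven't moved, and the arm is clear.

```bash
python3 -c "
from station import *
print(close_job())"
```

```text
the job is handed in; nothing more can be done
None
```

Lock 3 held the right key: I turned it until its lid sprang open, eased it home, and pushed the lid past upright to about 1.9 rad (estimated from camera depth); the job is handed in, but no verdict came back.

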